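Find the free-running banding wheel and mount the chuck

ROBOT

A 6-joint arm with a two-finger parallel gripper is mounted at the origin on the work surface. World frame = base frame: x ahead of the robot, y to its left, z up, the work surface at z = 0. Lengths are in m, angles in rad, forces in N, time in s.
With the tool pointing down it reaches from about 0.375 to 0.9 m from the base axis. Payload 3.1 kg.
Tool frame: the origin (TCP) lies at the very end of the fingers, on their centre line; the grasp point (between the pads) lies bot.tcp_to_grasp behind it (bot.tcp_to_grasp is the distance from the TCP to the grasp point, in m); z points along the fingers, x is the direction in which the jaws open and shut, and the axes are right-handed (so a half turn about z gives the same grasp; the last joint's range is limited). The gripper opens to 87 mm and grips with 3 to 60 N. Pads are 19 mm wide; open, the fingers measure 117 mm over their backs; the gripper's body (75 mm by 190 mm) begins 51 mm behind the grasp point.
Start: joints at [1.046, 0.527, 1.433, -0, 1.181, -0.178], TCP at [0.212, 0.588, 0.223] pointing down, gripper open.
Joint ranges: [-3.08, 3.08], [-0.75, 2.2], [0.22, 2.44], [-1.43, 4.57], [0, 2.65], [-2.85, 2.85]. Speed limits (rad/s): [2.79, 2.79, 3.14, 3.14, 3.14, 3.14].

INTERFACE

Orientations are given as a unit quaternion [w, x, y, z].
In Python, from plant import bot, camera, spotter gives the robot as it stands.
- The arm moves only by the tool send_rows, never from a script. Its argument "motion" is a list that holds one entry, the list of rows, each a list of 4 numbers: the shift along the tool's x, y, z in mm, then the turn about the tool's z in rad. In form: [[[dx, dy, dz, spin], ...]]. A call has 1 to 12 rows; each row shifts and turns the commanded pose from where the row before left it, along the tool's axes as they then stand; what a row does not reach is not made up. A row lasts 1/8 s, in which the tool goes at most 62.5 mm and 10.7 degrees, less where a joint would pass 70% of its speed; a pose out of reach is approached as far as the arm can. A call with a gripper value outside its range is refused whole. "hand" is the opening, from 0 (shut) to 1 (fully open), set as the call begins (left out, the last holds). The fingers move at their own pace and stop on an object; "grip_force" is the grip in N (left out, the last holds). Time passes only in rows, so rows that do not move let the fingers close. It gives the time, the measured TCP pose, the force and the opening at its end, in the units of the state.
- bot.sense(): the state, without advancing time (a new reading comes with each control period).
- camera(name): name is "scene" or "side" or "wrist"; returns a dict with "frame" (420x560x3 uint8, blue, green, red), "z_map" (420x560 float32, m along the optical axis (not along the pixel's ray), 0 where there is no reading), "K" (3x3 intrinsics, pixels), "view" (4x4, takes a point from world to camera coordinates). Camera axes: x right, y down, z forward; pixel columns grow to the right and rows downward; lengths in m; the calibration is good to about 2 mm. The wrist camera is an equidistant fisheye: a pixel r from the principal point sees the ray r / f radians off the axis. A picture is of the moment at which its call begins.
- bot.sign_off(): hands the job in, once; it reports no verdict.
Trained networks look in the newest picture that a camera, given by its name, has taken for a name from the list of things; names that differ only in an ending like _2 or _b are one class to them, and where a whole thing is asked for, a point or a joint stands for the part that bears it (a point fixed in the world has none). Each returns a list of dicts, best first, with "conf" (0 to 1); they miss things now and then, are a little off and sometimes report something else, mostly with a low value. They report only what shows in the picture. A call takes as long as a camera call.
- spotter.recognise(label, camera): "location" ([column, row] in pixels, amid what is visible of it).
- spotter.outline_of(label, camera): "mask" (420x560 bool, what is visible of it) and "location" ([column, row] in pixels, amid what is visible of it).
The state is a dict: "time_s": time; "joint_pos": joint angles; "joint_vel": joint speeds; "effort": joint torques, N m; "ee_pos": TCP position; "tool_rot": TCP orientation; "force": force on the tool from outside, world axes, zero at the start; "torque": the same for the moment, N m; "width": opening from 0.0 (shut) to 1.0 (fully open).
Only numpy, scipy, OpenCV 4.12 (cv2) and the standard library are available. Lean on these libraries where they do the work, as an engineer would, in place of code of your own. Each camera call takes 0.05 s, during which the arm holds its last target. There are 200 camera calls.

TASK

Only one of the three banding wheels still runs free; the other two bind. First push each wheel round by its upright drive pin, gently (well under 25 N) and at least a third of a turn all in one direction, to feel how it runs; then set the clay chuck gently over the central spigot of the free-running wheel, fully home on its head, and let go. Leave the other things on the table where they are.

Things in the scene. Friction and masses are not known exactly. Their poses are not given: they have to be found in the camera images.
- whirler_1: Banding wheel (hand turntable), fixed; all 3 alike. Origin: centre of its round foot on the table, z up, never yawed. Iron foot 150 mm and drum 134 mm across, to 87 mm high; on it a turning aluminium head, 160 mm across, flat top at z 100 mm. On the head: central steel spigot (19 mm across, 22 mm tall, 2 mm chamfer) and a black slippery-sleeved drive pin (12 mm across, 35 mm tall) 65 mm from the spigot's axis.
- head_1 (a joint): Angle of the head of whirler_1, rad, counting on over full turns: 0 when its drive pin is on the +x side of the spigot, growing anticlockwise seen from above. Starts within 0.5 of 0.
- whirler_2: Banding wheel, the same as whirler_1. On all three wheels the spindle is worn: spigot and head (with drive pin) stand off this origin by an amount that differs from wheel to wheel and stays constant, up to 4 mm in x and up to 4 mm in y (5.7 mm in all), so the spigot's exact place must be felt or seen.
- head_2 (a joint): Angle of the head of whirler_2, rad, counting on over full turns: 0 when its drive pin is on the +x side of the spigot, growing anticlockwise seen from above. Starts within 0.5 of 0.
- whirler_3: Banding wheel, the same as whirler_1. On all three the head turns endlessly either way. A binding wheel needs a steady 2.5 to 6 N at the drive pin and stops as soon as it is let go; the free-running one needs less than 0.5 N and coasts on ahead of the hand (inertia felt at the pin about 0.2 kg).
- head_3 (a joint): Angle of the head of whirler_3, rad, counting on over full turns: 0 when its drive pin is on the +x side of the spigot, growing anticlockwise seen from above. Starts within 0.5 of 0.
- chuck: Chuck: thick-walled fired-clay tube, 50 mm outside diameter, 50 mm tall, open bore 23 mm across right through, about 0.2 kg, standing upright, loose. Origin: centre of its underside. Its bore drops over a wheel's spigot with 2 mm to spare all round; fully home, its underside lies on the head's flat top.
- stamp: Bystander: round fired-clay stamp 52 mm across, 40 mm tall. Origin: centre of its underside.
- pumpkin: Bystander: small grey clay pumpkin 62 mm across, 46 mm tall. Origin: centre of its underside.
- bowl: Bystander: small terracotta bowl 90 mm across, 40 mm tall. Origin: centre of its underside.
- modelling_knife: Bystander: spatula-like modelling knife 170 mm long lying flat along its x axis. Origin: on the table under its middle.
- glaze_jar: Bystander: white jar with blue cap, 60 mm across, 70 mm tall. Origin: centre of its underside.
- paint_brush: Bystander: brush 180 mm long lying flat along its x axis. Origin: on the table under its middle.

How it is judged:
By the outcome, as a careful person would: the job done as asked, in the order asked, and still so for the second after the job is handed in, with the robot touching nothing.
It also fails if it takes over 72 s, if anything falls off the work surface, if the arm or the gripper's body presses on something with over 40 N, if the wrist force passes 120 N, or if a joint passes its speed limit or range.

## Working session

There is one attempt and no reset: what is moved stays moved. The work goes in short steps, Python scripts to look and compute and a tool call to move; the robot and the scene stay as the last step left them, time stands still between calls to the robot, and variables do not carry over. Pictures are saved under pics/ and viewed, about 8 in all and at most 12, crops included, and the job is handed in when it is done.

Besides the shell and the picture viewer there is one more tool, called after "Request:" as name(argument=value, ...) on one line, values as JSON. send_rows: Moves the arm, as the interface text tells. Its arguments: {"type":"object","properties":{"motion":{"type":"array","items":{"type":"array","items":{"type":"array","items":{"type":"number"}}}},"hand":{"type":"number"},"grip_force":{"type":"number"}},"required":["motion"]}

```bash
mkdir -p pics; ls; cat > h.py <<'E'
import numpy as np, cv2
from plant import bot, camera, spotter
def world(c,mask=None,uv=None):
    K,V=c["K"],c["view"]; z=c["z_map"]
    if mask is not None: v,u=np.nonzero(mask&(z>0))
    else: u,v=np.array(uv).T.astype(int)
    d=z[v,u]; P=np.stack([(u-K[0,2])/K[0,0]*d,(v-K[1,2])/K[1,1]*d,d],1)
    return (P-V[:3,3])@V[:3,:3]
E
python3 - <<'E'
from h import *
print(bot.sense(), bot.tcp_to_grasp)
for n in ("scene","side"):
    c=camera(n); cv2.imwrite(f"pics/{n}0.png",c["frame"])
    print(n,c["K"][0],(-c["view"][:3,:3].T@c["view"][:3,3]).round(3))
    for l in ("whirler_1","chuck","stamp","pumpkin","bowl","glaze_jar","modelling_knife","paint_brush"):
        for r in spotter.outline_of(l,n):
            P=world(c,r["mask"])
            if len(P): print(l,round(r["conf"],2),np.round(r["location"]),np.percentile(P,2,axis=0).round(3),np.percentile(P,98,axis=0).round(3))
E
```

```text
pics
{'time_s': 0.0, 'joint_pos': array([ 1.04553260e+00,  5.28425201e-01,  1.43389691e+00, -1.17804601e-05,
        1.18140199e+00, -1.78442160e-01]), 'joint_vel': array([ 0.00041258, -0.00030149, -0.00061937, -0.00126077,  0.00047255,
        0.00225123]), 'effort': array([ 8.57694681e-05, -4.40053153e+01, -1.76592869e+01,  6.33250899e-02,
        5.82872238e-02, -1.83686871e-04]), 'ee_pos': array([0.21201295, 0.58716461, 0.22159852]), 'tool_rot': array([ 4.52643728e-04,  8.18506141e-01,  5.74496790e-01, -9.64837451e-04]), 'force': array([-0.66464734,  0.29236218,  0.01893985]), 'torque': array([ 0.07160397,  0.0539029 , -0.01569066]), 'width': 0.9999162197615601} 0.0187
scene [413.99020167   0.         283.77675049] [ 0.982 -0.302  0.784]
whirler_1 0.85 [316. 246.] [ 0.571 -0.028  0.004] [0.678 0.078 0.092]
whirler_1 0.7 [165. 258.] [ 0.459 -0.344  0.005] [ 0.521 -0.211  0.071]
chuck 0.82 [280. 178.] [0.423 0.016 0.003] [0.468 0.061 0.052]
stamp 0.88 [302. 143.] [ 0.331  0.14  -0.002] [0.396 0.199 0.04 ]
stamp 0.22 [314. 243.] [ 0.569 -0.029  0.004] [0.678 0.08  0.063]
pumpkin 0.7
[... 689 characters left out ...]
  0.853]
whirler_1 0.81 [319. 379.] [ 0.376 -0.35   0.005] [ 0.468 -0.256  0.041]
whirler_1 0.76 [294. 201.] [ 0.533 -0.028  0.003] [0.654 0.075 0.076]
whirler_1 0.6 [196. 152.] [0.405 0.212 0.006] [0.534 0.289 0.077]
chuck 0.88 [228. 219.] [0.419 0.016 0.004] [0.463 0.061 0.053]
stamp 0.61 [174. 198.] [ 0.346  0.14  -0.   ] [0.395 0.201 0.041]
pumpkin 0.98 [289. 119.] [0.674 0.2   0.014] [0.725 0.248 0.045]
bowl 0.73 [338. 127.] [0.73  0.076 0.003] [0.808 0.161 0.043]
glaze_jar 0.61 [418. 241.] [ 0.692 -0.234  0.006] [ 0.742 -0.184  0.073]
modelling_knife 0.18 [419. 241.] [ 0.692 -0.234  0.002] [ 0.759 -0.182  0.073]
paint_brush 0.83 [376. 188.] [ 0.689 -0.079  0.005] [ 0.858 -0.035  0.023]
```

```bash
cat > wheels.py <<'E'
from h import *
W={1:(.45,-.28),2:(.60,.025),3:(.475,.28)}
for n in ("scene","side"):
    c=camera(n); P=world(c,c["z_map"]>0)
    for k,(x,y) in W.items():
        Q=P[np.hypot(P[:,0]-x,P[:,1]-y)<.11]
        T=Q[abs(Q[:,2]-.1)<.004]
        if len(T)<50: print(n,k,"few");continue
        (cx,cy),r=cv2.minEnclosingCircle(T[:,:2].astype(np.float32))
        H=Q[(Q[:,2]>.131)&(Q[:,2]<.14)]; S=Q[(Q[:,2]>.119)&(Q[:,2]<.126)&(np.hypot(Q[:,0]-cx,Q[:,1]-cy)<.03)]
        f=lambda A:(len(A),A[:,:2].mean(0).round(4),np.ptp(A[:,:2],axis=0).round(4)) if len(A) else None
        print(n,k,"head",round(cx,4),round(cy,4),round(r,4),"zmed",np.median(T[:,2]).round(4),"pin",f(H),"spig",f(S), "zmax",Q[:,2].max().round(3))
E
python3 wheels.py; python3 -c "
import cv2,numpy as np
a=cv2.imread('pics/scene0.png');b=cv2.imread('pics/side0.png')
cv2.imwrite('pics/both.png',cv2.resize(np.vstack([a,b]),(400,600)))"
```

```text
scene 1 head 0.4461 -0.2795 0.081 zmed 0.1005 pin (32, array([ 0.5051, -0.252 ]), array([0.0119, 0.0107])) spig (66, array([ 0.4477, -0.2799]), array([0.0185, 0.0176])) zmax 0.136
scene 2 head 0.6081 0.0435 0.0809 zmed 0.1004 pin (33, array([0.6741, 0.049 ]), array([0.0125, 0.011 ])) spig (55, array([0.6096, 0.0433]), array([0.0167, 0.0178])) zmax 0.137
scene 3 head 0.4746 0.2875 0.0824 zmed 0.1001 pin (21, array([0.5355, 0.2634]), array([0.0123, 0.0119])) spig (37, array([0.4754, 0.2849]), array([0.0189, 0.0195])) zmax 0.136
side 1 head 0.4461 -0.2792 0.0805 zmed 0.1007 pin (45, array([ 0.5047, -0.2519]), array([0.0121, 0.0109])) spig (108, array([ 0.4461, -0.2796]), array([0.0179, 0.0171])) zmax 0.139
side 2 head 0.6095 0.045 0.0815 zmed 0.1006 pin (25, array([0.6728, 0.0496]), array([0.014 , 0.0117])) spig (55, array([0.6079, 0.0438]), array([0.0171, 0.017 ])) zmax 0.139
side 3 head 0.4759 0.2874 0.0827 zmed 0.1002 pin (21, array([0.5349, 0.2627]), array([0.011 , 0.0101])) spig (42, array([0.4739, 0.2851]), array([0.0174, 0.0206])) zmax 0.137
```

View pics/scene0.png

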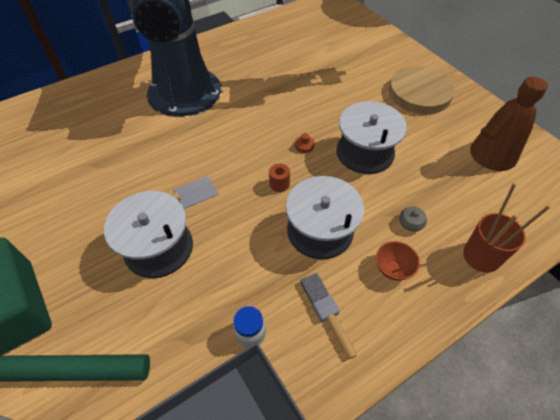

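View pics/side0.png

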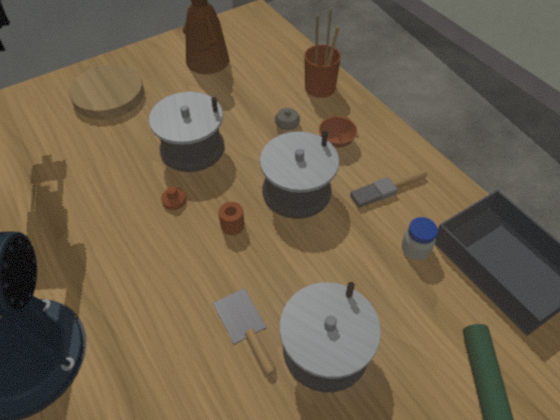

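```bash
cat > go.py <<'E'
import sys; from h import *
# go.py x y z yaw_deg n : rows (mm, rad) from the present pose, printed for n rows
x,y,z,yw,n=map(float,sys.argv[1:]); n=int(n)
s=bot.sense(); w,a,b,c=s["tool_rot"]
from scipy.spatial.transform import Rotation as R
ux=R.from_quat([a,b,c,w]).as_matrix(); yaw=np.degrees(np.arctan2(ux[1,0],ux[0,0]))
d=(np.array([x,y,z])-s["ee_pos"])*1000; sp=-np.radians((yw-yaw+180)%360-180) 
print("t",s["time_s"],"pos",s["ee_pos"].round(4),"yaw",yaw.round(1),"F",s["force"].round(2),"j6",s["joint_pos"][5].round(2),"zaxis",ux[:,2].round(3))
for i in range(n):
    t=np.radians(yaw)-sp*i/n; p=d/n
    print([round(float(v),2) for v in (p[0]*np.cos(t)+p[1]*np.sin(t), p[0]*np.sin(t)-p[1]*np.cos(t), -p[2], sp/n)],end=",")
E
python3 go.py 0.518 0.237 0.222 -48 12
```

```text
t 1.0 pos [0.2124 0.5878 0.2226] yaw 70.1 F [0.82 0.97 0.46] j6 -0.18 zaxis [-0.  0. -1.]
[-18.84, 33.89, 0.05, 0.17],[-12.76, 36.61, 0.05, 0.17],[-6.32, 38.25, 0.05, 0.17],[0.32, 38.77, 0.05, 0.17],[6.94, 38.15, 0.05, 0.17],[13.36, 36.4, 0.05, 0.17],[19.39, 33.58, 0.05, 0.17],[24.84, 29.77, 0.05, 0.17],[29.56, 25.08, 0.05, 0.17],[33.42, 19.66, 0.05, 0.17],[36.29, 13.66, 0.05, 0.17],[38.09, 7.25, 0.05, 0.17],
```

Request:
send_rows(motion=[[[-19,34,0,0.17],[-13,36.5,0,0.17],[-6,38,0,0.17],[0,39,0,0.17],[7,38,0,0.17],[13,36.5,0,0.17],[19,33.5,0,0.17],[25,30,0,0.17],[29.5,25,0,0.17],[33.5,19.5,0,0.17],[36.5,13.5,0,0.17],[38,7,0,0.17]]], hand=0, grip_force=10)

```text
time_s: 2.5
ee_pos: [0.522, 0.2389, 0.2227]
tool_rot: [-0.0, 0.917, -0.399, 0.0]
force: [0.4, 0.9, 0.1]
width: 0.008
```

```bash
python3 go.py 0.518 0.237 0.110 -48 4
```

```text
t 2.5 pos [0.522  0.2389 0.2227] yaw -47.1 F [0.37 0.95 0.05] j6 1.06 zaxis [ 0.  0. -1.]
[-0.33, 1.07, 28.17, 0.0],[-0.32, 1.07, 28.17, 0.0],[-0.32, 1.07, 28.17, 0.0],[-0.32, 1.07, 28.17, 0.0],
```

Request:
send_rows(motion=[[[0,0,28,0],[0,0,28,0],[0,0,28,0.015],[0,0,28,0],[0,0,0,0]]])

```text
time_s: 3.12
ee_pos: [0.5195, 0.2395, 0.1087]
tool_rot: [0.002, 0.915, -0.404, -0.002]
force: [-0.6, -0.7, 0.7]
width: 0.003
```

```bash
python3 go.py 0.518 0.237 0.110 -48 1
```

```text
t 3.125 pos [0.5195 0.2395 0.1087] yaw -47.6 F [-0.6  -0.68  0.71] j6 1.07 zaxis [-0.005 -0.001 -1.   ]
[0.82, 2.78, -1.31, 0.01],
```

Request:
send_rows(motion=[[[0,-5,0,-0.075],[-0.2,-5,0,-0.075],[-0.2,-5,0,-0.075],[-0.2,-5,0,-0.075],[-0.7,-9.7,0,-0.15],[-0.7,-9.7,0,-0.15],[-0.7,-9.7,0,-0.15]]])

```text
time_s: 4.0
ee_pos: [0.5438, 0.2835, 0.1123]
tool_rot: [-0.0, 0.999, -0.038, 0.001]
force: [0.3, 0.4, -0.6]
width: 0.005
```

Request:
send_rows(motion=[[[-0.7,-9.7,0,-0.15],[-0.7,-9.7,0,-0.15],[-0.7,-9.7,0,-0.15]]])

```text
time_s: 4.38
ee_pos: [0.5395, 0.3123, 0.1124]
tool_rot: [-0.0, 0.983, 0.186, 0.001]
force: [-0.0, 0.5, -0.1]
width: 0.006
```

```bash
cat > chk.py <<'E'
import sys; from h import *
k=sys.argv[1]; W={'1':(.4468,-.2797),'2':(.6088,.0436),'3':(.4746,.285)}
s=bot.sense();d=s["ee_pos"][:2]-W[k]
print("finger r",np.hypot(*d).round(4),"ang",np.degrees(np.arctan2(d[1],d[0])).round(1),"F",s["force"].round(2),"t",s["time_s"])
for n in ("scene","side"):
    c=camera(n); P=world(c,(c["z_map"]>0)&(c["frame"].max(2)<70)); e=P[:,:2]-W[k]; r=np.hypot(*e.T)
    m=(abs(r-.065)<.012)&(P[:,2]>.112)&(P[:,2]<.14)
    if m.sum(): q=e[m].mean(0); print(n,m.sum(),"pin",np.degrees(np.arctan2(q[1],q[0])).round(1),P[m][:,2].max().round(3),np.ptp(e[m],axis=0).round(3))
E
python3 chk.py 3
```

```text
finger r 0.0705 ang 22.8 F [-0.05  0.49 -0.08] t 4.375
scene 60 pin 13.8 0.139 [0.015 0.012]
side 137 pin 24.1 0.139 [0.029 0.034]
```

```bash
python3 -c "
from h import *
a=camera('scene')['frame'][70:200,300:460];b=camera('side')['frame'][60:190,110:270]
cv2.imwrite('pics/w3a.png',cv2.resize(np.hstack([a,b]),None,fx=2.5,fy=2.5))"
```

```text
(no output)
```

View pics/w3a.png

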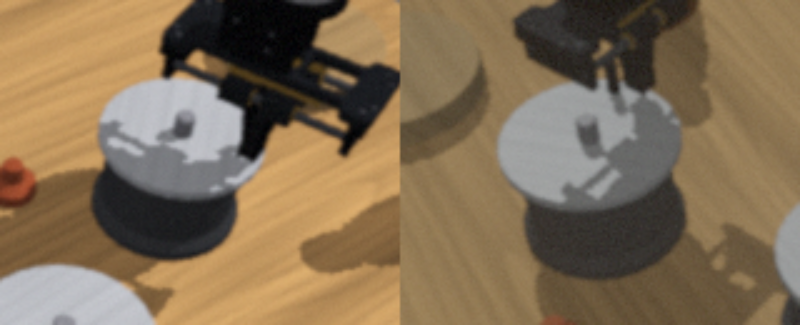

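Request:
send_rows(motion=[[[-1.5,-9.7,0,-0.15],[-1.5,-9.7,0,-0.15],[-1.5,-9.7,0,-0.15],[-1.5,-9.7,0,-0.15]]])

```text
time_s: 5.08
ee_pos: [0.5126, 0.3398, 0.1111]
tool_rot: [0.0, 0.884, 0.467, 0.0]
force: [0.8, -0.0, 0.3]
width: 0.003
```

Request:
send_rows(motion=[[[-1,-9.7,0,-0.15],[-1,-9.7,0,-0.15],[-1,-9.7,0,-0.15]]])

```text
time_s: 5.45
ee_pos: [0.4852, 0.3498, 0.1111]
tool_rot: [0.0, 0.758, 0.652, 0.0]
force: [-0.5, 0.0, 0.6]
width: 0.008
```

Request:
send_rows(motion=[[[-0.7,-9.7,0,-0.15],[-0.7,-9.7,0,-0.15],[-0.7,-9.7,0,-0.15]]])

```text
time_s: 5.82
ee_pos: [0.4563, 0.3476, 0.1111]
tool_rot: [0.0, 0.593, 0.805, 0.0]
force: [0.3, -0.4, -0.4]
width: 0.007
```

```bash
python3 chk.py 3;python3 go.py 0.518 0.237 0.110 -48 1; python3 -c "
from h import *
a=camera('scene')['frame'][70:200,300:460];b=camera('side')['frame'][60:190,110:270]
cv2.imwrite('pics/w3b.png',cv2.resize(np.hstack([a,b]),None,fx=2.5,fy=2.5))"
```

```text
finger r 0.0652 ang 106.3 F [ 0.27 -0.37 -0.43] t 5.825
scene 38 pin 99.3 0.14 [0.021 0.024]
side 145 pin 115.8 0.14 [0.036 0.017]
t 5.925 pos [0.4552 0.3473 0.1109] yaw 107.0 F [-0.06  0.85 -0.51] j6 -1.41 zaxis [-0.001 -0.    -1.   ]
[-123.82, 27.83, 0.94, 2.7],
```

View pics/w3b.png

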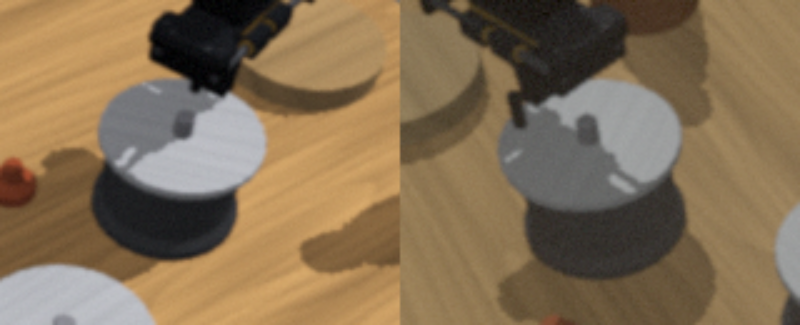

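Request:
send_rows(motion=[[[-0.7,-9.7,0,-0.15],[-0.7,-9.7,0,-0.15],[-0.7,-9.7,0,-0.15],[-0.7,-9.7,0,-0.15]]])

```text
time_s: 6.52
ee_pos: [0.425, 0.3263, 0.1108]
tool_rot: [0.0, 0.329, 0.944, 0.0]
force: [0.2, 0.0, 0.4]
width: 0.009
```

Request:
send_rows(motion=[[[0,5,0,0],[0,15,-30,0],[0,0,-50,0],[0,0,-50,0]]])

```text
time_s: 7.02
ee_pos: [0.4379, 0.3427, 0.2421]
tool_rot: [0.0, 0.332, 0.943, 0.0]
force: [1.1, 0.0, -0.1]
width: 0.006
```

```bash
python3 chk.py 3; python3 go.py 0.685 0.010 0.24 -30 12
```

```text
finger r 0.0684 ang 122.5 F [ 1.14  0.01 -0.09] t 7.025
scene 30 pin -178.7 0.136 [0.009 0.009]
side 36 pin -178.0 0.138 [0.008 0.008]
t 7.125 pos [0.4414 0.3446 0.2469] yaw 141.2 F [1.48 1.01 0.15] j6 -2.0 zaxis [ 0.013  0.007 -1.   ]
[-33.29, -9.03, 0.58, 0.25],[-34.49, -0.55, 0.58, 0.25],[-33.56, 7.97, 0.58, 0.25],[-30.56, 15.99, 0.58, 0.25],[-25.67, 23.03, 0.58, 0.25],[-19.2, 28.65, 0.58, 0.25],[-11.55, 32.5, 0.58, 0.25],[-3.18, 34.34, 0.58, 0.25],[5.38, 34.07, 0.58, 0.25],[13.61, 31.69, 0.58, 0.25],[21.0, 27.36, 0.58, 0.25],[27.1, 21.34, 0.58, 0.25],
```

```bash
python3 go.py 0.664 0.080 0.245 34 11
```

```text
t 7.125 pos [0.4414 0.3446 0.2469] yaw 141.2 F [1.48 1.01 0.15] j6 -2.0 zaxis [ 0.013  0.007 -1.   ]
[-30.84, -6.09, 0.17, 0.17],[-31.43, -0.78, 0.17, 0.17],[-31.1, 4.56, 0.17, 0.17],[-29.88, 9.76, 0.17, 0.17],[-27.8, 14.67, 0.17, 0.17],[-24.91, 19.17, 0.17, 0.17],[-21.31, 23.11, 0.17, 0.17],[-17.09, 26.39, 0.17, 0.17],[-12.37, 28.9, 0.17, 0.17],[-7.3, 30.58, 0.17, 0.17],[-2.02, 31.37, 0.17, 0.17],
```

Request:
send_rows(motion=[[[-31,-6,0,0.17],[-31.5,-1,0,0.17],[-31,4.5,0,0.17],[-30,10,0,0.17],[-28,14.5,0,0.17],[-25,19,0,0.17],[-21.5,23,0,0.17],[-17,26.5,0,0.17],[-12.5,29,0,0.17],[-7.5,30.5,0,0.17],[-2,31.5,0,0.17],[0,0,0,0]]])

```text
time_s: 8.62
ee_pos: [0.6624, 0.0754, 0.2396]
tool_rot: [0.0, 0.956, 0.292, 0.0]
force: [-0.4, 0.2, 0.5]
width: 0.004
```

```bash
python3 go.py 0.664 0.080 0.11 34 4; python3 chk.py 2;python3 chk.py 3
```

```text
t 8.625 pos [0.6624 0.0754 0.2396] yaw 34.0 F [-0.4   0.21  0.51] j6 -0.65 zaxis [ 0.001 -0.    -1.   ]
[0.98, -0.74, 32.4, -0.0],[0.98, -0.74, 32.4, -0.0],[0.98, -0.74, 32.4, -0.0],[0.98, -0.74, 32.4, -0.0],finger r 0.0623 ang 30.6 F [-0.4   0.21  0.51] t 8.625
scene 46 pin 3.2 0.138 [0.008 0.011]
side 51 pin 3.6 0.138 [0.011 0.012]
finger r 0.2784 ang -48.2 F [0.39 1.01 1.02] t 8.725
side 34 pin -177.9 0.136 [0.007 0.009]
```

Request:
send_rows(motion=[[[1,-0.7,32,0],[1,-0.7,32,0],[1,-0.7,32,0],[1,-0.7,32,0],[0,0,0,0]]])

```text
time_s: 9.45
ee_pos: [0.6593, 0.0832, 0.1099]
tool_rot: [-0.001, 0.955, 0.296, -0.003]
force: [-0.5, 0.2, -0.6]
width: 0.007
```

Request:
send_rows(motion=[[[-0.2,5,0,0.075],[-0.2,5,0,0.075],[-0.2,5,0,0.075],[-0.2,5,0,0.075],[-0.4,7,0,0.11]]])

```text
time_s: 10.07
ee_pos: [0.6726, 0.059, 0.1147]
tool_rot: [-0.001, 0.996, 0.093, 0.001]
force: [-1.2, 2.9, 0.6]
width: 0.003
```

Request:
send_rows(motion=[[[-0.7,9.7,0,0.15],[-0.7,9.7,0,0.15],[-0.7,9.7,0,0.15]]])

```text
time_s: 10.45
ee_pos: [0.672, 0.0302, 0.1147]
tool_rot: [-0.001, 0.991, -0.132, 0.001]
force: [-0.1, 4.5, 1.2]
width: 0.006
```

```bash
python3 go.py 0.664 0.080 0.11 34 1; python3 chk.py 2
```

```text
t 10.45 pos [0.672  0.0302 0.1147] yaw -15.2 F [-0.05  4.48  1.16] j6 0.14 zaxis [ 0.002  0.002 -1.   ]
[-20.83, -45.99, 4.72, -0.86],finger r 0.0646 ang -12.0 F [-0.05  4.48  1.16] t 10.45
scene 65 pin -23.3 0.139 [0.016 0.027]
side 112 pin -26.3 0.14 [0.02  0.027]
```

Request:
send_rows(motion=[[[-0.7,9.7,0,0.15],[-0.7,9.7,0,0.15],[-0.7,9.7,0,0.15],[-0.7,9.7,0,0.15],[-0.7,9.7,0,0.15]]])

```text
time_s: 11.18
ee_pos: [0.6449, -0.0085, 0.1143]
tool_rot: [-0.002, 0.874, -0.485, 0.002]
force: [1.0, 4.3, -0.2]
width: 0.004
```

```bash
python3 chk.py 2
```

```text
finger r 0.0633 ang -55.3 F [ 0.97  4.26 -0.24] t 11.175
scene 12 pin -59.3 0.138 [0.027 0.024]
side 102 pin -68.3 0.14 [0.031 0.014]
```

Request:
send_rows(motion=[[[-0.5,9.7,0,0.15],[-0.5,9.7,0,0.15],[-0.5,9.7,0,0.15],[-0.5,9.7,0,0.15],[-0.5,9.7,0,0.15]]])

```text
time_s: 11.9
ee_pos: [0.6004, -0.0194, 0.1142]
tool_rot: [0.003, -0.637, 0.771, -0.003]
force: [4.7, 3.9, -0.0]
width: 0.008
```

Request:
send_rows(motion=[[[-0.7,9.7,0,0.15],[-0.7,9.7,0,0.15],[-0.7,9.7,0,0.15],[-0.7,9.7,0,0.15]]])

```text
time_s: 12.4
ee_pos: [0.566, -0.0032, 0.1141]
tool_rot: [0.002, -0.381, 0.925, -0.003]
force: [2.5, -2.6, 1.2]
width: 0.008
```

Request:
send_rows(motion=[[[0,-5,0,0],[0,-10,-30,0],[0,0,-50,0],[0,0,-50,0]]])

```text
time_s: 12.9
ee_pos: [0.5738, -0.0132, 0.244]
tool_rot: [-0.001, -0.383, 0.924, -0.0]
force: [0.4, 0.1, -0.0]
width: 0.002
```

```bash
python3 chk.py 2; python3 chk.py 1; python3 go.py 0.482 -0.225 0.245 55 12
```

```text
finger r 0.0667 ang -121.6 F [ 0.4   0.14 -0.04] t 12.9
scene 41 pin -143.6 0.137 [0.009 0.009]
side 43 pin -145.3 0.137 [0.01  0.008]
finger r 0.2965 ang 63.7 F [ 0.43 -0.59  0.1 ] t 13.0
scene 61 pin 24.0 0.137 [0.011 0.011]
side 70 pin 24.3 0.137 [0.011 0.01 ]
t 13.1 pos [ 0.5743 -0.013   0.2438] yaw -135.1 F [-0.43 -1.12 -0.37] j6 2.14 zaxis [ 0.002 -0.001 -1.   ]
[17.92, -7.07, -0.1, 0.25],[15.65, -11.24, -0.1, 0.25],[12.42, -14.73, -0.1, 0.25],[8.44, -17.32, -0.1, 0.25],[3.95, -18.86, -0.1, 0.25],[-0.79, -19.25, -0.1, 0.25],[-5.47, -18.48, -0.1, 0.25],[-9.83, -16.57, -0.1, 0.25],[-13.58, -13.67, -0.1, 0.25],[-16.52, -9.93, -0.1, 0.25],[-18.44, -5.58, -0.1, 0.25],[-19.25, -0.9, -0.1, 0.25],
```

```bash
python3 go.py 0.512 -0.286 0.244 178 9
```

```text
t 13.1 pos [ 0.5743 -0.013   0.2438] yaw -135.1 F [-0.43 -1.12 -0.37] j6 2.14 zaxis [ 0.002 -0.001 -1.   ]
[26.33, -16.58, -0.02, 0.09],[24.71, -18.91, -0.02, 0.09],[22.89, -21.08, -0.02, 0.09],[20.88, -23.07, -0.02, 0.09],[18.69, -24.87, -0.02, 0.09],[16.36, -26.47, -0.02, 0.09],[13.88, -27.85, -0.02, 0.09],[11.29, -28.99, -0.02, 0.09],[8.61, -29.9, -0.02, 0.09],
```

Request:
send_rows(motion=[[[26,-16.5,0,0.09],[24.5,-19,0,0.09],[23,-21,0,0.09],[21,-23,0,0.09],[18.5,-25,0,0.09],[16.5,-26.5,0,0.09],[14,-28,0,0.09],[11.5,-29,0,0.09],[8.5,-30,0,0.09],[0,0,0,0]]])

```text
time_s: 14.35
ee_pos: [0.5102, -0.2873, 0.2405]
tool_rot: [-0.002, 0.015, 1.0, 0.001]
force: [-0.3, 0.7, -0.4]
width: 0.006
```

```bash
python3 go.py 0.512 -0.286 0.11 178 4
```

```text
t 14.35 pos [ 0.5102 -0.2873  0.2405] yaw 178.3 F [-0.35  0.75 -0.37] j6 2.47 zaxis [-0.003  0.002 -1.   ]
[-0.44, 0.35, 32.62, 0.0],[-0.44, 0.35, 32.62, 0.0],[-0.44, 0.35, 32.62, 0.0],[-0.44, 0.35, 32.62, 0.0],
```

Request:
send_rows(motion=[[[-0.5,0,32,0],[-0.5,0,32,0],[-0.5,0,32,0],[-0.5,0,32,0],[0,0,0,0]]])

```text
time_s: 14.98
ee_pos: [0.5112, -0.2828, 0.1112]
tool_rot: [-0.004, 0.013, 1.0, 0.003]
force: [0.1, -1.2, 0.4]
width: 0.005
```

Request:
send_rows(motion=[[[0.2,5,0,-0.075],[0.2,5,0,-0.075],[0.2,5,0,-0.075],[0.2,5,0,-0.075],[0.4,7,0,-0.11]]])

```text
time_s: 15.6
ee_pos: [0.5103, -0.2606, 0.1161]
tool_rot: [0.001, -0.192, 0.981, -0.002]
force: [0.9, -5.5, -1.7]
width: 0.006
```

Request:
send_rows(motion=[[[0.7,9.7,0,-0.15],[0.7,9.7,0,-0.15],[0.7,9.7,0,-0.15]]])

```text
time_s: 15.98
ee_pos: [0.496, -0.2373, 0.1168]
tool_rot: [0.003, -0.406, 0.914, -0.004]
force: [3.4, -1.0, 0.8]
width: 0.004
```

```bash
python3 chk.py 1
```

```text
finger r 0.065 ang 40.8 F [ 3.4  -1.    0.83] t 15.975
scene 82 pin 36.0 0.139 [0.021 0.028]
side 59 pin 46.7 0.14 [0.018 0.025]
```

Request:
send_rows(motion=[[[0.7,9.7,0,-0.15],[0.7,9.7,0,-0.15],[0.7,9.7,0,-0.15],[0.7,9.7,0,-0.15],[0.7,9.7,0,-0.15]]])

```text
time_s: 16.7
ee_pos: [0.4491, -0.2173, 0.1154]
tool_rot: [-0.001, 0.711, -0.703, 0.0]
force: [3.9, 3.2, 1.4]
width: 0.0
```

```bash
python3 chk.py 1
```

```text
finger r 0.0625 ang 87.9 F [3.93 3.2  1.36] t 16.7
scene 72 pin 79.2 0.14 [0.009 0.018]
side 45 pin 102.7 0.136 [0.03  0.011]
```

Request:
send_rows(motion=[[[0.3,9.7,0,-0.15],[0.3,9.7,0,-0.15],[0.5,9.7,0,-0.15],[0.7,9.7,0,-0.15]]])

```text
time_s: 17.3
ee_pos: [0.4121, -0.2287, 0.115]
tool_rot: [-0.001, 0.887, -0.462, 0.0]
force: [3.0, 3.5, 0.2]
width: 0.008
```

Request:
send_rows(motion=[[[0.7,9.7,0,-0.15],[0.7,9.7,0,-0.15],[0.7,9.7,0,-0.15],[0.7,9.7,0,-0.15]]])

```text
time_s: 17.8
ee_pos: [0.3878, -0.2582, 0.1147]
tool_rot: [-0.001, 0.984, -0.179, -0.0]
force: [4.5, 3.8, -1.1]
width: 0.008
```

Request:
send_rows(motion=[[[0,-5,0,0],[0,-10,-30,0],[0,0,-50,0],[0,0,-50,0],[0,0,0,0]]], hand=1)

```text
time_s: 18.42
ee_pos: [0.3949, -0.2465, 0.2484]
tool_rot: [0.003, 0.983, -0.181, 0.003]
force: [-0.2, 0.0, -1.0]
width: 0.489
```

```bash
python3 chk.py 1; python3 chk.py 3; cat > rims.py <<'E'
import sys
from h import *
# circle-fit of the top rim of a thing from masks (label, top z)
l,zt=sys.argv[1],float(sys.argv[2])
for n in ("scene","side"):
    c=camera(n)
    for r in spotter.outline_of(l,n)[:1]:
        P=world(c,r["mask"]); P=P[abs(P[:,2]-zt)<.005]
        (x,y),R=cv2.minEnclosingCircle(P[:,:2].astype(np.float32)); print(n,r["conf"],x,y,R,P.mean(0).round(4))
E
python3 rims.py chuck .05; python3 go.py 0.443 0.0385 0.24 -90 12
```

```text
finger r 0.0616 ang 147.4 F [-0.24  0.04 -1.02] t 18.425
scene 48 pin 175.0 0.138 [0.011 0.009]
side 12 pin 178.6 0.137 [0.005 0.007]
finger r 0.5358 ang -98.8 F [0.62 0.61 0.32] t 18.525
scene 32 pin -178.5 0.136 [0.009 0.011]
side 12 pin -177.3 0.125 [0.007 0.005]
scene 0.98 0.44275006651878357 0.03997016325592995 0.026489511132240295 [0.4445 0.0393 0.0498]
side 0.98 0.4431031048297882 0.04004921019077301 0.025171391665935516 [0.4426 0.0401 0.0498]
t 18.825 pos [ 0.3924 -0.2446  0.2434] yaw -20.7 F [-0.12 -0.15  0.44] j6 -0.44 zaxis [-0.002  0.002 -1.   ]
[-4.41, -23.56, 0.28, 0.1],[-6.76, -22.99, 0.28, 0.1],[-9.03, -22.2, 0.28, 0.1],[-11.22, -21.18, 0.28, 0.1],[-13.29, -19.94, 0.28, 0.1],[-15.23, -18.5, 0.28, 0.1],[-17.02, -16.88, 0.28, 0.1],[-18.63, -15.08, 0.28, 0.1],[-20.05, -13.13, 0.28, 0.1],[-21.27, -11.05, 0.28, 0.1],[-22.27, -8.85, 0.28, 0.1],[-23.05, -6.56, 0.28, 0.1],
```

Request:
send_rows(motion=[[[-4.5,-23.5,0,0.1],[-7,-23,0,0.1],[-9,-22,0,0.1],[-11,-21,0,0.1],[-13.5,-20,0,0.1],[-15,-18.5,0,0.1],[-17,-17,0,0.1],[-18.5,-15,0,0.1],[-20,-13,0,0.1],[-21.5,-11,0,0.1],[-22.5,-9,0,0.1],[-23,-6.5,0,0.1]]])

```text
time_s: 20.32
ee_pos: [0.4416, 0.0389, 0.2439]
tool_rot: [0.0, 0.709, -0.705, -0.001]
force: [-0.0, 1.1, -0.3]
width: 1.003
```

Request:
send_rows(motion=[[[0,0,0,0],[0,0,0,0]]])

```text
time_s: 20.58
ee_pos: [0.4415, 0.0377, 0.2441]
tool_rot: [0.0, 0.711, -0.703, -0.0]
force: [-0.6, 0.1, 0.5]
width: 0.997
```

```bash
python3 go.py 0.443 0.0400 0.020 -90 6
```

```text
t 20.575 pos [0.4415 0.0377 0.2441] yaw -89.4 F [-0.57  0.11  0.51] j6 1.39 zaxis [-0.001 -0.    -1.   ]
[-0.37, -0.25, 37.36, 0.0],[-0.37, -0.25, 37.36, 0.0],[-0.37, -0.25, 37.36, 0.0],[-0.37, -0.25, 37.36, 0.0],[-0.37, -0.25, 37.36, 0.0],[-0.37, -0.25, 37.36, 0.0],
```

Request:
send_rows(motion=[[[-2.3,-1.5,35,0.01],[0,0,40,0],[0,0,40,0],[0,0,40,0],[0,0,40,0],[0,0,20,0],[0,0,9,0],[0,0,0,0],[0,0,0,0]]])

```text
time_s: 21.7
ee_pos: [0.4439, 0.0401, 0.0213]
tool_rot: [0.0, -0.707, 0.707, -0.001]
force: [0.8, 0.1, -0.3]
width: 1.001
```

```bash
python3 go.py 0.443 0.0400 0.020 -90 1
```

```text
t 21.7 pos [0.4439 0.0401 0.0213] yaw -90.0 F [ 0.81  0.05 -0.3 ] j6 1.41 zaxis [ 0.002 -0.    -1.   ]
[0.12, 0.91, 1.27, -0.0],
```

Request:
send_rows(motion=[[[0,1,0,0],[0,0,0,0],[0,0,0,0],[0,0,0,0],[0,0,0,0],[0,0,0,0],[0,0,0,0],[0,0,0,0]]], hand=0.4, grip_force=20)

```text
time_s: 22.7
ee_pos: [0.4423, 0.0405, 0.0206]
tool_rot: [0.0, -0.707, 0.707, 0.0]
force: [-0.9, 0.5, 3.1]
width: 0.573
```

Request:
send_rows(motion=[[[0,0,-10,0],[0,0,-20,0],[0,0,-40,0],[0,0,-40,0],[0,0,-40,0],[0,0,-40,0],[0,0,-30,0],[0,0,0,0]]])

```text
time_s: 23.7
ee_pos: [0.4434, 0.0402, 0.2427]
tool_rot: [0.002, -0.707, 0.707, -0.002]
force: [-0.1, -0.6, -2.4]
width: 0.577
```

```bash
python3 go.py 0.4746 0.285 0.24 -90 9; python3 rims.py chuck .26
```

```text
t 23.7 pos [0.4434 0.0402 0.2427] yaw -90.0 F [-0.1  -0.58 -2.36] j6 1.41 zaxis [ 0.006 -0.001 -1.   ]
[-27.21, -3.46, 0.3, -0.0],[-27.21, -3.46, 0.3, -0.0],[-27.21, -3.46, 0.3, -0.0],[-27.21, -3.46, 0.3, -0.0],[-27.21, -3.47, 0.3, -0.0],[-27.21, -3.47, 0.3, -0.0],[-27.21, -3.47, 0.3, -0.0],[-27.21, -3.47, 0.3, -0.0],[-27.21, -3.47, 0.3, -0.0],side 0.56 0.42334750294685364 0.03455609455704689 0.015890782698988914 [0.422  0.0288 0.26  ]
```

Request:
send_rows(motion=[[[-15,-3,0,0],[-30,-3.5,0,0],[-30,-3.5,0,0],[-30,-3.5,0,0],[-30,-3.5,0,0],[-30,-3.5,0,0],[-30,-3.5,0,0],[-30,-3.5,0,0],[-15,-3.5,0,0],[-5,-0.5,0,0],[0,0,0,0],[0,0,0,0]]])

```text
time_s: 25.4
ee_pos: [0.4736, 0.2846, 0.2404]
tool_rot: [-0.0, -0.707, 0.708, 0.0]
force: [-0.4, 0.3, -2.7]
width: 0.574
```

Request:
send_rows(motion=[[[0,0,30,0],[0,0,30,0],[0,0,20,0],[0,0,5,0],[0,0,0,0],[0,0,0,0]]])

```text
time_s: 26.15
ee_pos: [0.4747, 0.2855, 0.1566]
tool_rot: [0.001, -0.707, 0.707, -0.001]
force: [0.2, 0.4, -1.5]
width: 0.572
```

```bash
python3 go.py 0.4746 0.285 0.155 -90 1; python3 -c "
from h import *
a=camera('scene')['frame'][60:180,310:460];b=camera('side')['frame'][50:170,110:260]
cv2.imwrite('pics/place.png',cv2.resize(np.hstack([a,b]),None,fx=2.6,fy=2.6,interpolation=cv2.INTER_CUBIC))
for n in ('scene','side'):
    c=camera(n)
    for r in spotter.outline_of('chuck',n)[:1]:
        P=world(c,r['mask']); print(n,r['conf'],r['location'],P.min(0).round(4),P.max(0).round(4))
        Q=P[np.hypot(P[:,0]-.4746,P[:,1]-.285)<.04]
        # axis by least-squares circle of outer wall, fixed r 25 mm
        from scipy.optimize import least_squares
        Q=Q[Q[:,2]<.175]
        s=least_squares(lambda p:np.hypot(Q[:,0]-p[0],Q[:,1]-p[1])-.025,[.4746,.285],loss='soft_l1',f_scale=.001); print(len(Q),s.x,np.abs(s.fun).mean())
"
```

```text
t 26.15 pos [0.4747 0.2855 0.1566] yaw -90.0 F [ 0.21  0.44 -1.5 ] j6 1.91 zaxis [ 0.002  0.001 -1.   ]
[0.5, 0.07, 1.62, -0.0],scene 0.71 [383.7, 106.1] [0.4631 0.2345 0.1375] [0.5113 0.3138 0.2321]
248 [0.47453718 0.28411168] 0.0018240089209604347
side 0.82 [176.4, 101.6] [0.4364 0.2045 0.0006] [0.5162 0.5009 0.2411]
200 [0.47526083 0.28525528] 0.001329586406964452
```

View pics/place.png

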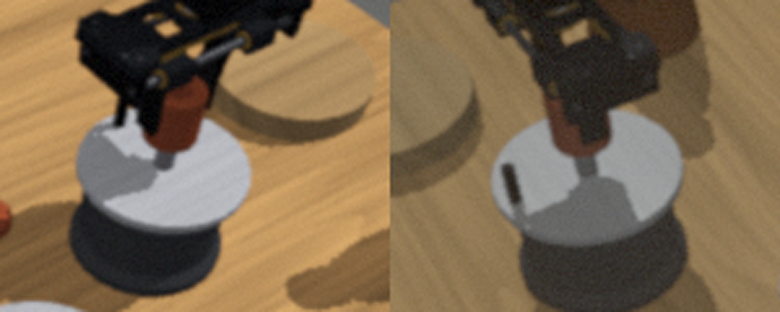

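Request:
send_rows(motion=[[[0,0,4,0],[0,0,4,0],[0,0,3,0],[0,0,2,0],[0,0,2,0],[0,0,1,0],[0,0,1,0]]])

```text
time_s: 27.32
ee_pos: [0.474, 0.2856, 0.1386]
tool_rot: [0.0, -0.707, 0.707, 0.0]
force: [-0.9, 1.0, -0.7]
width: 0.576
```

Request:
send_rows(motion=[[[0,0,1,0],[0,0,1,0],[0,0,1,0]]])

```text
time_s: 27.7
ee_pos: [0.4739, 0.2856, 0.1356]
tool_rot: [0.0, -0.707, 0.707, 0.0]
force: [-0.4, 1.4, -1.2]
width: 0.571
```

Request:
send_rows(motion=[[[0,0,2.5,0],[0,0,2.5,0],[0,0,2.5,0],[0,0,2,0],[0,0,1.5,0],[0,0,1,0]]])

```text
time_s: 28.45
ee_pos: [0.4739, 0.2856, 0.1236]
tool_rot: [0.0, -0.707, 0.707, 0.0]
force: [-0.1, 3.7, 1.1]
width: 0.573
```

Request:
send_rows(motion=[[[0,0,1,0],[0,0,1,0]]])

```text
time_s: 28.7
ee_pos: [0.4739, 0.2856, 0.1216]
tool_rot: [0.0, -0.707, 0.707, 0.0]
force: [-0.4, 4.2, 0.5]
width: 0.572
```

Request:
send_rows(motion=[[[-0.8,0,0,0],[0,0,0,0]]])

```text
time_s: 28.95
ee_pos: [0.4737, 0.2857, 0.1213]
tool_rot: [0.0, 0.707, -0.707, 0.0]
force: [0.6, 1.5, -1.9]
width: 0.575
```

Request:
send_rows(motion=[[[0,0,0.5,0],[0,0,0.5,0],[0,0,0,0]]])

```text
time_s: 29.32
ee_pos: [0.4737, 0.2858, 0.1207]
tool_rot: [0.0, 0.707, -0.707, 0.0]
force: [-0.1, -0.9, 1.5]
width: 0.574
```

Request:
send_rows(motion=[[[0,0,0.4,0],[0,0,0.4,0],[0,0,0,0]]])

```text
time_s: 29.7
ee_pos: [0.4737, 0.2858, 0.1206]
tool_rot: [0.0, 0.707, -0.707, 0.0]
force: [-0.2, -2.2, 6.8]
width: 0.576
```

Request:
send_rows(motion=[[[0,0,-0.4,0],[0,0,0,0],[0,0,0,0],[0,0,0,0],[0,0,0,0]]], hand=0.8)

```text
time_s: 30.32
ee_pos: [0.4738, 0.2862, 0.12]
tool_rot: [-0.0, -0.707, 0.707, 0.0]
force: [0.0, 0.0, -0.0]
width: 0.799
```

Request:
send_rows(motion=[[[0,0,-5,0],[0,0,-15,0],[0,0,-30,0],[0,0,-40,0],[0,0,-40,0],[0,40,0,0],[0,40,0,0],[0,40,0,0],[0,0,0,0],[0,0,0,0],[0,0,0,0]]])

```text
time_s: 31.7
ee_pos: [0.3553, 0.2865, 0.2507]
tool_rot: [0.001, -0.707, 0.707, -0.0]
force: [-0.4, 0.7, -0.1]
width: 0.802
```

```bash
python3 rims.py chuck .15; python3 go.py 0.4746 0.285 0.155 -90 1;  python3 - <<'E'
from h import *
from scipy.optimize import least_squares
a=camera('scene');b=camera('side')
cv2.imwrite('pics/final.png',np.hstack([cv2.resize(a['frame'],None,fx=.7,fy=.7),cv2.resize(b['frame'],None,fx=.7,fy=.7)]))
for c in (a,b):
    P=world(c,c['z_map']>0); Q=P[(np.hypot(P[:,0]-.4746,P[:,1]-.285)<.022)]; print("top z",np.percentile(Q[:,2],[50,90,98]).round(4))
E
```

```text
scene 0.69 0.476207435131073 0.2838953137397766 0.026705266907811165 [0.4761 0.2821 0.1494]
side 0.71 0.4735022783279419 0.28434449434280396 0.027521343901753426 [0.4735 0.2826 0.1495]
t 31.9 pos [0.3544 0.2862 0.25  ] yaw -90.0 F [-0.48 -0.69 -0.77] j6 2.0 zaxis [-0. -0. -1.]
[1.1, -120.16, 95.01, -0.0],top z [0.1494 0.151  0.1518]
top z [0.1493 0.1516 0.1524]
```

View pics/final.png

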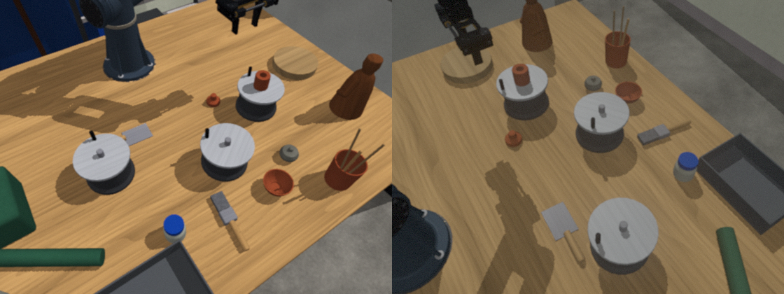

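The final picture shows the chuck upright on the spigot of whirler_3 (left view about (262,78), right view about (521,73)). Its rim is at z ≈ 0.150, so it is fully home. The bystanders look undisturbed and the arm is clear.

```bash
python3 -c "
from plant import bot
print(bot.sign_off())"
```

```text
the job is handed in; nothing more can be done
None
```

The job is handed in: the chuck is over the spigot of the free-running wheel, fully home and released. That wheel is the far-left one, at about x 0.475, y 0.285. It took about 32 s of the 72 s allowed.

| Wheel (spigot x, y) | Turn | Direction | Force at pin | How it ran |
|---|---|---|---|---|
| (0.475, 0.285) | about 200° | anticlockwise | within sensor noise (about 1 N) | pin ran on ahead of the finger, so free-running |
| (0.609, 0.044) | about 148° | clockwise | 3–6 N | bound, pin where the finger left it |
| (0.447, −0.280) | about 151° | anticlockwise | 3.5–6 N | bound, pin where the finger left it |

I read the force only at the end of each short move, so brief peaks between readings were not seen.

- **Seating:** as the chuck went down over the spigot it rubbed sideways at about 4 N, and I shifted it 0.8 mm to relieve that. It met the head at about 7 N.
- **Final check:** both cameras show the chuck's rim at z about 0.150 m, which is fully home. The arm is clear, and the bystanders look undisturbed in the last picture, though I did not re-measure them.
- **Disagreement:** the two cameras' positions for the chuck differ by about 2.7 mm in x, slightly more than the 2 mm calibration, and I left that unresolved.

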